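# Unlock the parts cages with the square key

### The job

Take the square-shanked key out of its wooden stand and push it fully home into the one of the three cylinder locks whose square socket fits it. Then turn it clockwise (seen from above) to its stop, about 70 degrees, and leave the key seated upright in the turned lock; do not turn the other two locks, and do not knock aside the piston, the ball joint or the wrench.

Things in the scene. Friction and masses are not known exactly. Their poses are not given: they have to be found in the camera images.
- key_grip (a point): Centre of the key's flat upright grip plate: 56 mm wide (x), 14 mm thick (y), 50 mm tall (z). Bare steel key, 98 mm tall, 0.2 to 0.45 kg; this point is on its axis, 25 mm below its top, 33 mm above its collar's underside. z up. It starts upright in the stand, shank in the hole, collar resting on the stand's top, at any yaw.
- key_foot (a point): Lower end of the key's shank, 73 mm below key_grip; same axes. Shank: 20 x 20 mm square, 40 mm long, lowest 6 mm tapering to 12 x 12; its flats face along x and y, so it fits a square socket in any of four quarter turns. Above it a round collar 40 mm across, 8 mm thick, then the grip plate.
- stand_mouth (a point): Centre of the mouth of the round hole in the wooden key stand, a block 85 x 85 mm, 55 mm tall, fixed to the bench. The hole is 31 mm across and 48 mm deep: the key's yaw in it is free. z up.
- lock_15_socket (a point): Centre of the mouth of the SMALL square socket, 15 x 15 mm, 44 mm deep; the key does not enter it. Axes as lock_23's. The locks stand in a row 95 mm apart, in any order, on a fixed grey console (130 x 320 mm, 30 high). Each: dark steel block 84 x 84 mm, 40 high, with a brass cylinder 59 mm across standing 12 mm out of it, top 82 mm above the bench.
- lock_23_socket (a point): Centre of the mouth (top face of the cylinder) of the MIDDLE socket, 23 x 23 mm, 44 mm deep: the one that fits the key. The shank enters with 1.5 mm to spare each side until the collar rests on the top face, its foot 40 mm below this point; up to 0.16 rad of play either way before the cylinder follows. Axes turn with the cylinder: x, y square to the socket's sides, z up.
- lock_30_socket (a point): Centre of the mouth of the LARGE square socket, 30 x 30 mm, 44 mm deep; the key is loose in it and cannot turn it. Axes as lock_23's.
- lock_15 (a joint): Turn of the small lock's cylinder, rad: 0 shut, grows clockwise seen from above, stop at 1.2. Starts between 0 and 0.15.
- lock_23 (a joint): Turn of the middle lock's cylinder, rad: 0 shut, grows clockwise seen from above, stop at 1.2 (open). Starts between 0 and 0.15; friction about 0.06 N m, no spring: it stays where it is left.
- lock_30 (a joint): Turn of the large lock's cylinder, rad: 0 shut, grows clockwise seen from above, stop at 1.2. Starts between 0 and 0.15.
- piston: Bystander: aluminium engine piston standing upright, 76 mm across, 66 mm tall, origin at the centre of its underside; about 130 mm beyond the key stand. Leave it where it is.
- ball_joint: Bystander: dark steel ball joint standing on its 52 mm wide foot, 75 mm tall, origin at the centre of its underside; about 120 mm on the robot's side of the key stand. Leave it where it is.
- wrench: Bystander: steel wrench 190 mm long lying flat on the bench on the robot's side of the lock console, along x of its own axes. Leave it where it is.
Things that resemble listed ones, but are neither listed nor needed, are in the scene too. What is shaped like the part that bears key_grip but purple is not meant.

How it is judged (in metres and radians):
On the way, in this order (a step that is already met when the one before it is completed fails the run):
1. the key is fully home in the middle-sized lock, before that lock has been turned (z of key_foot in the frame of lock_23_socket below -0.036 m and horizontal distance between key_foot and lock_23_socket below 0.006 m and value of joint lock_23 below 0.6 rad), for 0.1 s.
2. the key, still home, has turned the lock to its stop (z of key_foot in the frame of lock_23_socket below -0.034 m and horizontal distance between key_foot and lock_23_socket below 0.006 m and value of joint lock_23 above 1.05 rad), for 0.1 s.
At the end, for the whole second after the job is handed in: The middle-sized lock is turned to at least 1.05 rad (stop at 1.2) and at rest, the key stands in it, its foot at least 35 mm below the socket's mouth and within 6 mm of its centre, tilted less than 0.12 rad; the other two locks are below 0.4 rad (value of joint lock_23 above 1.05 rad and z of key_foot in the frame of lock_23_socket below -0.035 m and horizontal distance between key_foot and lock_23_socket below 0.006 m and angle between key_grip's own z axis and vertical below 0.12 rad and velocity of joint lock_23 below 0.05 rad/s and value of joint each of lock_15, lock_30 below 0.4 rad); the robot touches nothing.
It fails at once if one of the other locks is turned past 0.4 rad (value of joint any of lock_15, lock_30 above 0.4 rad).
It fails at once if the piston, ball joint or wrench is moved more than 50 mm (distance of any of piston, ball_joint, wrench from where it was at the start of the episode above 0.05 m).
It also fails if it takes over 48 s, if anything falls off the work surface, if the arm or the gripper's body presses on something with over 40 N, if the wrist force passes 120 N, or if a joint passes its speed limit or range.

### The arm

A 7-joint arm with a two-finger parallel gripper is mounted at the origin on the work surface. World frame = base frame: x ahead of the robot, y to its left, z up, the work surface at z = 0. Lengths are in mm, angles in degrees, forces in N, time in s.
With the tool pointing down it reaches from about 425 to 950 mm from the base axis. Payload 4.7 kg.
Tool frame: the origin (TCP) lies at the very end of the fingers, on their centre line; the grasp point (between the pads) lies 19 mm behind it; x points along the fingers, z is the direction in which the jaws open and shut, and the axes are right-handed (so a half turn about x gives the same grasp; the last joint's range is limited). The gripper opens to 87 mm and grips with 3 to 60 N. Pads are 19 mm wide; open, the fingers measure 117 mm over their backs; the gripper's body (75 mm by 190 mm) begins 51 mm behind the grasp point.
Start: joints at [-67.26, 26.849, -2.785, 87.806, 1.381, 65.374, -4.715], TCP at [278.771, 614.765, 222.573] pointing down, gripper open.
Joint ranges: [-148.3, 148.3], [-19.14, 114.17], [-79.39, 73.82], [5.75, 140.21], [-59.74, 239.74], [12.07, 113.84], [-152.46, 152.46]. Speed limits (degrees/s): [147.25, 147.25, 180, 180, 180, 180, 180].

### API

Orientations are given as a 3x3 rotation matrix whose columns are the frame's x, y, z axes.
In Python, from station import monitor, eyes, job gives the robot as it stands.
- The arm moves only by the tool step_arm, never from a script. Its argument "deltas" is a list of rows, each a list of 7 numbers: the shift along the tool's x, y, z in m, then the turn, a rotation vector about the tool's x, y, z in rad, then the gripper's target within -1 to 1 (shut at 1, half-way at 0, fully open at -1). In form: [[x, y, z, ax, ay, az, hand], ...]. A call has 1 to 12 rows; each row is the pose to reach, as a shift and turn from the pose measured when the call began, along the tool's axes at that moment; what a row does not reach only later rows make up. A row lasts 1/8 s, in which the tool goes at most 62.5 mm and 10.7 degrees, less where a joint would pass 70% of its speed; a pose out of reach is approached as far as the arm can. A call with a gripper value outside its range is refused whole. The fingers move at their own pace and stop on an object; "newtons" is the grip in N (left out, the last holds). Time passes only in rows, so rows that repeat a pose let the fingers close. It gives the time, the measured TCP pose, the force and the opening at its end, in the units of the state.
- monitor.sense(): the state, without advancing time (a new reading comes with each control period).
- eyes.snapshot(name): name is "scene" or "top"; returns a dict with "frame" (420x560x3 uint8, red, green, blue), "fx", "fy", "cx", "cy" (pixels), "world_from_camera" (4x4, takes a point from camera to world coordinates). Camera axes: x right, y down, z forward; pixel columns grow to the right and rows downward; lengths in mm; the calibration is good to about 2 mm. A picture is of the moment at which its call begins. There is no depth.
- job.close_job(): hands the job in, once; it reports no verdict.
Trained networks look in the newest picture that a camera, given by its name, has taken for a name from the list of things; names that differ only in an ending like _2 or _b are one class to them, and where a whole thing is asked for, a point or a joint stands for the part that bears it (a point fixed in the world has none). Each returns a list of dicts, best first, with "score" (0 to 1); they miss things now and then, are a little off and sometimes report something else, mostly with a low value. They report only what shows in the picture. A call takes as long as a camera call. They do not tell look-alikes from the thing itself.
- eyes.trace(thing, camera): "pixels" (420x560 bool, what is visible of it) and "box" ([left, top, right, bottom] in pixels, round what is visible of it).
The state is a dict: "t": time; "qpos": joint angles; "qvel": joint speeds; "effort": joint torques, N m; "tcp_pos": TCP position; "eef_rot": TCP orientation; "ft_force": force on the tool from outside, world axes, zero at the start; "moment": the same for the moment, N m; "opening": finger opening in mm.
Only numpy, scipy, OpenCV 4.12 (cv2) and the standard library are available. Lean on these libraries where they do the work, as an engineer would, in place of code of your own. Each camera call takes 0.05 s, during which the arm holds its last target.

## Working session

There is one attempt and no reset: what is moved stays moved. The work goes in short steps, Python scripts to look and compute and a tool call to move; the robot and the scene stay as the last step left them, time stands still between calls to the robot, and variables do not carry over. Pictures are saved under pics/ and viewed, and the job is handed in when it is done.

Besides the shell and the picture viewer there is one more tool, called after "Request:" by a JSON object that holds its "method" and its "body". step_arm: Moves the arm, as the interface text tells. Its arguments: {"type":"object","properties":{"deltas":{"type":"array","items":{"type":"array","items":{"type":"number"}}},"newtons":{"type":"number"}},"required":["deltas"]}

```bash
ls; mkdir -p pics
python3 - <<'E'
from station import monitor, eyes, job
import cv2,numpy as np
s=monitor.sense(); print({k:np.round(v,3).tolist() for k,v in s.items()})
for n in("scene","top"):
    d=eyes.snapshot(n); cv2.imwrite(f"pics/{n}0.png",d["frame"][:,:,::-1])
    print(n,d["fx"],d["fy"],d["cx"],d["cy"],np.round(d["world_from_camera"],3).tolist())
    for th in ["key_grip","stand_mouth","lock_23","lock_15","lock_30","piston","ball_joint","wrench"]:
        try:
            print(th,[(round(r["score"],2),np.round(r["box"]).tolist()) for r in eyes.trace(th,n)])
        except Exception as e: print(th,e)
E
```

```text
pics
{'t': 0.0, 'qpos': [-67.26, 26.897, -2.785, 87.875, 1.382, 65.374, -4.717], 'qvel': [0.019, 0.023, -0.076, 0.099, -0.06, 0.085, -0.008], 'effort': [-0.0, -50.797, -0.081, -23.616, -0.061, 0.038, 0.0], 'tcp_pos': [278.537, 614.183, 221.495], 'eef_rot': [[-0.001, -0.911, 0.413], [-0.002, 0.413, 0.911], [-1.0, -0.0, -0.002]], 'ft_force': [-0.145, -0.446, -0.209], 'moment': [-0.054, 0.015, -0.037], 'opening': 87.14}
scene 476.34112076525486 476.34112076525486 279.7041459455871 211.9707234309785 [[-0.36, 0.691, -0.626, 1102.799], [0.933, 0.257, -0.252, 153.59], [-0.013, -0.675, -0.738, 738.498], [0.0, 0.0, 0.0, 1.0]]
key_grip [(0.92, [180.0, 166.0, 202.0, 202.0]), (0.86, [237.0, 172.0, 265.0, 216.0])]
stand_mouth [(0.6, [161.0, 182.0, 222.0, 234.0]), (0.25, [208.0, 147.0, 238.0, 182.0])]
lock_23 [(0.91, [403.0, 259.0, 436.0, 292.0]), (0.75, [349.0, 232.0, 385.0, 264.0]), (0.59, [307.0, 212.0, 340.0, 242.0]), (0.41, [209.0, 146.0, 235.0, 181.0])]
lock_15 [(0.91, [403.0, 259.0, 436.0, 292.0]), (0.75, [349.0, 232.0, 385.0, 264.0]), (0.59, [307.0, 212.0, 340.0, 242.0]), (0.41, [209.0, 14
[... 699 characters left out ...]
, 181.0, 245.0, 215.0])]
stand_mouth [(0.63, [340.0, 182.0, 393.0, 239.0])]
lock_23 [(0.94, [212.0, 182.0, 246.0, 215.0]), (0.88, [167.0, 168.0, 202.0, 199.0]), (0.85, [124.0, 152.0, 162.0, 182.0]), (0.42, [358.0, 189.0, 390.0, 223.0])]
lock_15 [(0.94, [212.0, 182.0, 246.0, 215.0]), (0.88, [167.0, 168.0, 202.0, 199.0]), (0.85, [124.0, 152.0, 162.0, 182.0]), (0.42, [358.0, 189.0, 390.0, 223.0])]
lock_30 [(0.94, [212.0, 182.0, 246.0, 215.0]), (0.88, [167.0, 168.0, 202.0, 199.0]), (0.85, [124.0, 152.0, 162.0, 182.0]), (0.42, [358.0, 189.0, 390.0, 223.0])]
piston [(0.75, [365.0, 130.0, 411.0, 175.0])]
ball_joint [(0.92, [349.0, 264.0, 376.0, 288.0])]
wrench [(0.96, [113.0, 219.0, 205.0, 266.0])]
```

Run:
```python
import cv2
a=cv2.imread("pics/scene0.png");b=cv2.imread("pics/top0.png")
cv2.imwrite("pics/scene0c.png",cv2.resize(a[130:310,100:470],None,fx=2.1,fy=2.1,interpolation=cv2.INTER_CUBIC))
cv2.imwrite("pics/top0c.png",cv2.resize(b[110:310,90:430],None,fx=2.3,fy=2.3,interpolation=cv2.INTER_CUBIC))
```

```text
(no output)
```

View pics/scene0c.png

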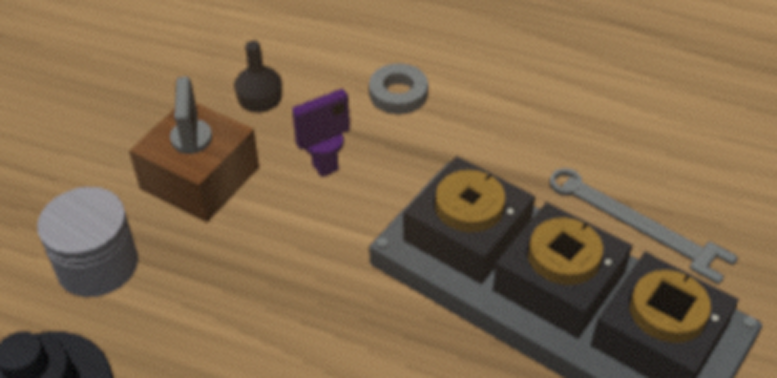

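View pics/top0c.png

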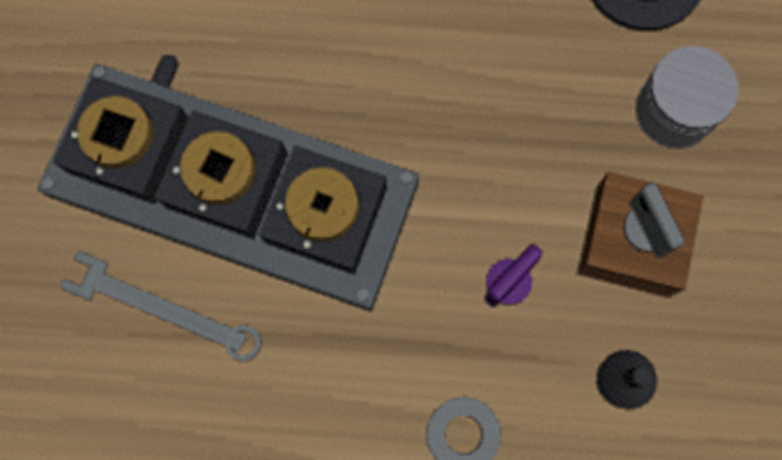

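View pics/scene0.png

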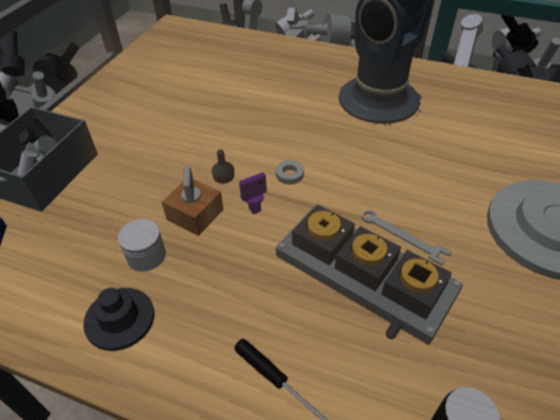

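```bash
cat > h.py <<'E'
from station import monitor, eyes, job
import cv2,numpy as np
from scipy.optimize import minimize, least_squares
class V:
    def __init__(s,n):
        d=eyes.snapshot(n); s.n=n; s.im=d["frame"]; s.K=np.array([[d["fx"],0,d["cx"]],[0,d["fy"],d["cy"]],[0,0,1]])
        s.T=np.array(d["world_from_camera"]); s.Ti=np.linalg.inv(s.T)
    def proj(s,P):
        c=np.atleast_2d(P)@s.Ti[:3,:3].T+s.Ti[:3,3]; p=c@s.K.T; return p[:,:2]/p[:,2:]
    def ray(s,p):
        d=s.T[:3,:3]@np.linalg.solve(s.K,[p[0],p[1],1]); return s.T[:3,3],d/np.linalg.norm(d)
    def atz(s,p,z):
        o,d=s.ray(p); return o+d*(z-o[2])/d[2]
    def tr(s,th): return eyes.trace(th,s.n)
def tri(rays):
    A=np.zeros((3,3));b=np.zeros(3)
    for o,d in rays:
        M=np.eye(3)-np.outer(d,d);A+=M;b+=M@o
    x=np.linalg.solve(A,b); return x,[np.linalg.norm(np.cross(x-o,d)) for o,d in rays]
def keypts(x,y,z,yaw):  # z of grip centre; hulls: plate, collar
    c,s=np.cos(yaw),np.sin(yaw)
    pl=np.array([[a*28,b*7,e*25] for a in(-1,1) for b in(-1,1) for e in(-1,1)],float)
    t=np.linspace(0,2*np.pi,24)
    co=np.concatenate([np.c_[20*np.cos(t),20*np.sin(t),0*t-25],np.c_[20*np.cos(t),20*np.sin(t),0*t-33]])
    R=np.array([[c,-s,0],[s,c,0],[0,0,1]])
    return [q@R.T+[x,y,z] for q in(pl,co)]
def render(v,hulls,ss=4):
    m=np.zeros((420*ss,560*ss),np.uint8)
    for h in hulls:
        p=(v.proj(h)+.5)*ss-.5
        cv2.fillConvexPoly(m,cv2.convexHull(np.round(p*16).astype(np.int32)),255,shift=4)
    return cv2.resize(m,(560,420),interpolation=cv2.INTER_AREA)/255.
E
python3 - <<'E'
from h import *
S=V("scene");T=V("top")
tS=S.tr("key_grip");tT=T.tr("key_grip")
def pick(t,p):
    return min(t,key=lambda r:np.hypot((r["box"][0]+r["box"][2])/2-p[0],(r["box"][1]+r["box"][3])/2-p[1]))["pixels"]
ms,mt=pick(tS,(191,184)),pick(tT,(372,205))
np.savez("key.npz",ms=ms,mt=mt)
def cost(p):
    c=0
    for v,m in((S,ms),(T,mt)):
        r=render(v,keypts(*p[:3],p[3])); c+=1-np.minimum(r,m).sum()/np.maximum(r,m).sum()
    return c
cs=np.array([[*np.where(m)[::-1][0:1],*np.where(m)[0:1]] for m in(ms,mt)],dtype=object)
x,e=tri([S.ray((np.where(ms)[1].mean(),np.where(ms)[0].mean())),T.ray((np.where(mt)[1].mean(),np.where(mt)[0].mean()))])
print(x,e)
best=[]
for yaw in np.radians(range(0,180,20)):
    r=minimize(cost,[*x,yaw],method="Nelder-Mead",options=dict(initial_simplex=np.array([[*x,yaw]]+[list(np.array([*x,yaw])+d) for d in np.diag([8,8,8,.2])]),maxiter=300))
    best.append((r.fun,r.x[:3].round(1).tolist(),round(np.degrees(r.x[3])%180,1)))
for b in sorted(best)[:4]:print(b)
b=sorted(best)[0]
# overlays
for v,m in((S,ms),(T,mt)):
    r=render(v,keypts(*b[1],np.radians(b[2])))
    o=v.im[:,:,::-1].copy()
    p=np.argwhere(m); y0,x0=p.min(0)-12;y1,x1=p.max(0)+25
    big=cv2.resize(o[y0:y1,x0:x1],None,fx=7,fy=7,interpolation=cv2.INTER_CUBIC)
    for mm,c in((r>.5,(0,255,0)),(m,(0,0,255))):
        bm=cv2.resize(mm[y0:y1,x0:x1].astype(np.uint8),None,fx=7,fy=7,interpolation=cv2.INTER_NEAREST)
        cv2.drawContours(big,cv2.findContours(bm,0,2)[0],-1,c,1)
    cv2.imwrite(f"pics/keyfit_{v.n}.png",big)
# locks
for v in(S,T):
  for r in v.tr("lock_23"):
    q=np.argwhere(r["pixels"]);
    print(v.n,round(r["score"],2),q.mean(0)[::-1].round(1),v.atz(q.mean(0)[::-1],82).round(1),len(q))
E
```

```text
[ 541.87820319 -263.31580015   77.06649751] [np.float64(1.0957374051878621), np.float64(1.0957374051879434)]
(np.float64(0.21650272074664922), [542.1, -264.2, 85.5], np.float64(30.6))
(np.float64(0.21683044186665779), [542.2, -264.2, 85.5], np.float64(30.6))
(np.float64(0.21712025533597434), [542.1, -264.1, 85.5], np.float64(30.6))
(np.float64(0.2181305169674057), [542.1, -264.2, 85.3], np.float64(30.4))
scene 0.86 [322.9 225.1] [548.2  14.7  82. ] 805
scene 0.83 [418.6 275.4] [598.1 196.5  82. ] 1054
scene 0.63 [368.3 249.1] [573.2 105.2  82. ] 908
top 0.97 [139.6 167.4] [587.9 194.6  82. ] 793
top 0.88 [229.5 199.3] [537.   12.9  82. ] 820
```

Run:
```python
import cv2,numpy as np
a=cv2.imread("pics/keyfit_scene.png");b=cv2.imread("pics/keyfit_top.png")
h=max(a.shape[0],b.shape[0]);o=np.zeros((h,a.shape[1]+b.shape[1],3),np.uint8)
o[:a.shape[0],:a.shape[1]]=a;o[:b.shape[0],a.shape[1]:]=b
cv2.imwrite("pics/keyfit.png",o[:600,:800]);print(o.shape)
s=cv2.imread("pics/scene0.png");t=cv2.imread("pics/top0.png")
cv2.imwrite("pics/locks.png",np.vstack([cv2.resize(s[205:300,300:445],(800,524),interpolation=cv2.INTER_CUBIC)]))
cv2.imwrite("pics/lockt.png",cv2.resize(t[145:222,118:253],(800,456),interpolation=cv2.INTER_CUBIC))
```

```text
(511, 833, 3)
```

View pics/keyfit.png

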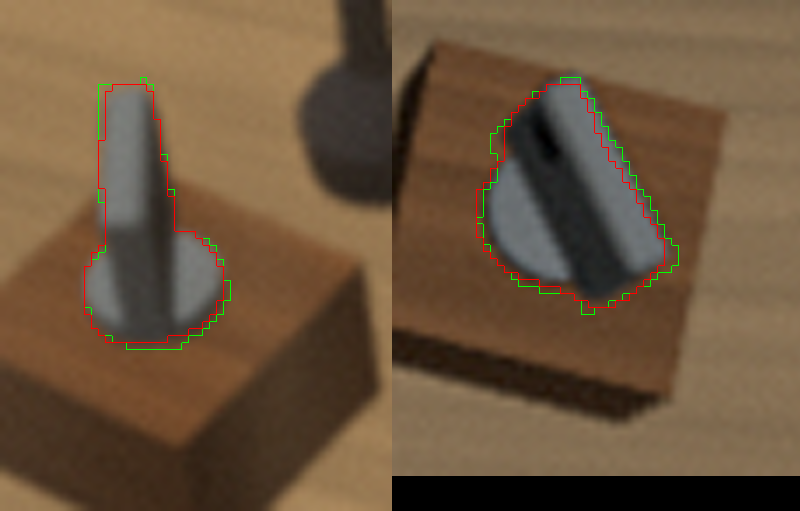

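View pics/locks.png

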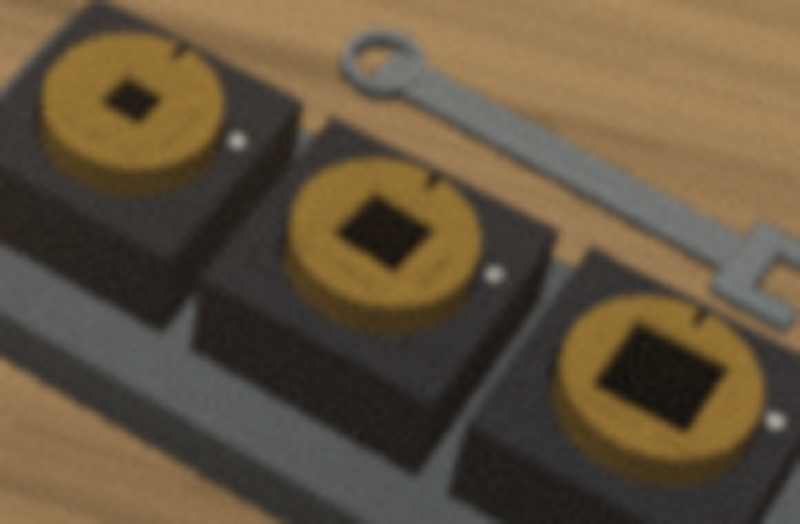

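View pics/lockt.png

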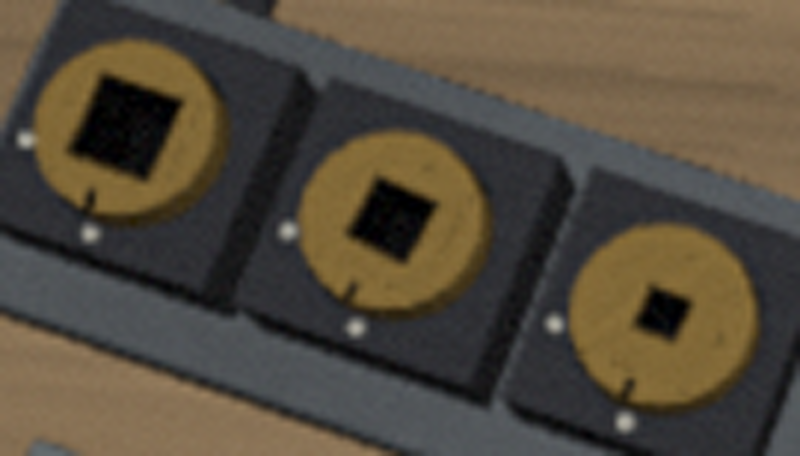

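```bash
cat > sock.py <<'E'
from h import *
def softdark(v,c,r=9):
    # red channel normalised: brass=0, dark=1
    x0,y0=int(c[0])-r,int(c[1])-r
    p=v.im[y0:y0+2*r+1,x0:x0+2*r+1,0].astype(float)
    hi=np.percentile(p,70) ; lo=np.percentile(p,2)
    return (x0,y0,np.clip((hi-p)/(hi-lo),0,1))
def sq(x,y,z,yaw,a):
    c,s=np.cos(yaw),np.sin(yaw);q=np.array([[1,1],[-1,1],[-1,-1],[1,-1]])*a/2
    return np.c_[q@np.array([[c,s],[-s,c]])+[x,y],np.full(4,z)]
def fit(views,a,p0,r,freez=True):
    D=[(v,softdark(v,v.proj([[p0[0],p0[1],p0[2]]])[0],r)) for v in views]
    def cost(p):
        c=0
        for v,(x0,y0,m) in D:
            R=cv2.GaussianBlur(render(v,[sq(p[0],p[1],p[2] if freez else p0[2],p[3],a)]),(0,0),.8)
            n=m.shape[0]; c+=((R[y0:y0+n,x0:x0+n]-m)**2).sum()
        return c
    best=None
    for yaw in np.radians([0,20,40,60]):
        q=np.array([*p0,yaw]);r_=minimize(cost,q,method="Nelder-Mead",options=dict(initial_simplex=np.array([q]+[q+d for d in np.diag([4,4,4,.15])]),maxiter=250))
        if best is None or r_.fun<best.fun:best=r_
    return best
E
python3 - <<'E'
from sock import *
S=V("scene");T=V("top")
for a,p0,r in((15,(543,14,82),6),(23,(568,104,82),8),(30,(592,195,82),9)):
    for vs,fz in(((S,T),True),((S,),False),((T,),False)):
        b=fit(vs,a,p0,r,fz);print(a,[v.n for v in vs],b.x[:3].round(1),round(np.degrees(b.x[3])%90,1),round(b.fun,2))
E
```

```text
15 ['scene', 'top'] [541.   13.6  80.2] 71.4 1.55
15 ['scene'] [542.3  14.   83.9] 70.9 0.41
15 ['top'] [540.5  13.4  96.7] 71.6 1.14
23 ['scene', 'top'] [565.7 105.4  80.4] 66.0 4.42
23 ['scene'] [567.1 105.4  81.7] 68.5 1.46
23 ['top'] [565.4 105.1  86.6] 67.0 2.58
30 ['scene', 'top'] [590.8 197.4  79.9] 74.0 15.61
30 ['scene'] [592.6 197.3  86. ] 72.8 9.55
30 ['top'] [590.7 197.   97.2] 73.4 5.79
```

```bash
cat > go.py <<'E'
import sys
from h import *
from scipy.spatial.transform import Rotation as Ro
def Rt(J):
    a=np.radians(J);c,s=np.cos(a),np.sin(a)
    return np.array([[0,-s,c],[0,c,s],[-1,0,0]])
def delta(p,J):
    s=monitor.sense();R=np.array(s["eef_rot"]);
    return np.r_[R.T@(np.array(p)-s["tcp_pos"])/1000,Ro.from_matrix(R.T@Rt(J)).as_rotvec()].round(4).tolist()
def show():
    s=monitor.sense();R=np.array(s["eef_rot"])
    print("t",s["t"],"tcp",np.round(s["tcp_pos"],1),"J",round(np.degrees(np.arctan2(R[1,2],R[0,2])),1),"tilt",R[:2,0].round(4),"F",np.round(s["ft_force"],1),"M",np.round(s["moment"],2),"op",round(s["opening"],1),"q",np.round(s["qpos"],1))
if __name__=="__main__":
    show()
    a=[float(x) for x in sys.argv[1:]]
    for i in range(0,len(a),4): print(delta(a[i:i+3],a[i+3]))
E
python3 go.py 540 200 221 0 542 -264 200 -59.4
```

```text
t 1.3 tcp [278.8 614.8 222.6] J 65.6 tilt [0.     0.0001] F [-0.5 -0.3 -0.1] M [ 0.04 -0.    0.07] op 87.2 q [-67.3  26.8  -2.8  87.8   1.4  65.4  -4.7]
[0.0015, -0.4092, -0.2698, 1.145, 0.0, -0.0]
[0.0225, -0.6027, -0.6916, 2.1818, 0.0, -0.0001]
```

Request:
{"method": "step_arm", "body": {"deltas": [[0,-0.05,-0.033,0.14,0,0,-1],[0,-0.1,-0.066,0.28,0,0,-1],[0,-0.15,-0.099,0.42,0,0,-1],[0,-0.2,-0.132,0.56,0,0,-1],[0,-0.25,-0.165,0.7,0,0,-1],[0,-0.3,-0.2,0.84,0,0,-1],[0,-0.35,-0.235,0.98,0,0,-1],[0,-0.41,-0.27,1.14,0,0,-1],[0,-0.433,-0.323,1.28,0,0,-1],[0,-0.457,-0.376,1.43,0,0,-1],[0,-0.481,-0.429,1.57,0,0,-1],[0,-0.505,-0.482,1.72,0,0,-1]]}}

```text
t: 2.8
tcp_pos: [539.5, -34.5, 222.9]
eef_rot: [[0.001, 0.548, 0.837], [0.0, 0.837, -0.548], [-1.0, 0.001, 0.001]]
ft_force: [0.3, 0.3, 0.4]
opening: 87.0
```

```bash
python3 go.py 542 -264 190 -59.4
```

```text
t 2.8 tcp [539.5 -34.5 222.9] J -33.2 tilt [0.001  0.0005] F [0.3 0.3 0.4] M [-0.13 -0.03 -0.02] op 87.0 q [-26.3  15.3  31.1 107.6  -9.1  59.5 -24.6]
[0.0328, -0.1907, 0.1277, 0.4571, 0.0003, -0.0011]
```

Request:
{"method": "step_arm", "body": {"deltas": [[0.008,-0.048,0.032,0.12,0,0,-1],[0.016,-0.095,0.064,0.24,0,0,-1],[0.024,-0.143,0.096,0.35,0,0,-1],[0.033,-0.191,0.128,0.457,0,-0.001,-1],[0.033,-0.191,0.128,0.457,0,-0.001,-1]]}}

```text
t: 3.42
tcp_pos: [540.0, -270.2, 189.6]
eef_rot: [[-0.001, 0.865, 0.501], [-0.004, 0.501, -0.865], [-1.0, -0.003, 0.003]]
ft_force: [-0.7, 1.2, -0.1]
opening: 87.2
```

Run:
```python
from go import *
show()
S=V("scene");T=V("top")
for v,c in((S,(130,120,290,240)),(T,(290,140,450,300))):
    cv2.imwrite(f"pics/above_{v.n}.png",cv2.resize(v.im[c[1]:c[3],c[0]:c[2],::-1],None,fx=4,fy=4,interpolation=cv2.INTER_CUBIC))
print(delta((542,-264,72),-59.4))
```

```text
t 3.425 tcp [ 540.  -270.2  189.6] J -59.9 tilt [-0.0011 -0.0038] F [-0.7  1.2 -0.1] M [-0.02  0.1   0.04] op 87.2 q [ -6.4  25.4  39.3 101.9 -18.1  59.2 -20.4]
[0.1176, 0.0005, -0.0005, -0.0006, -0.0003, 0.0001]
```

View pics/above_scene.png

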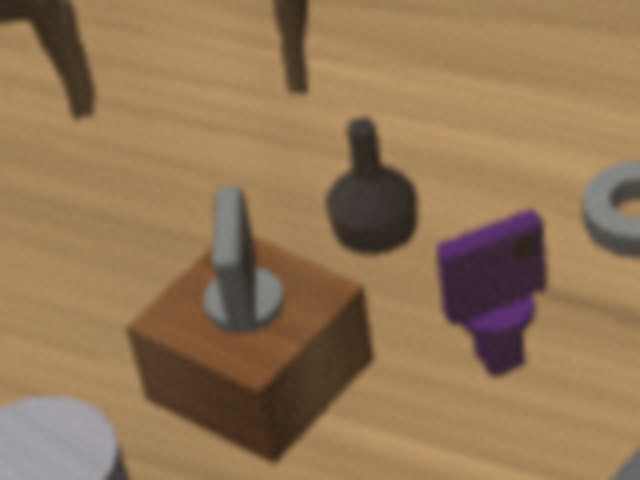

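View pics/above_top.png

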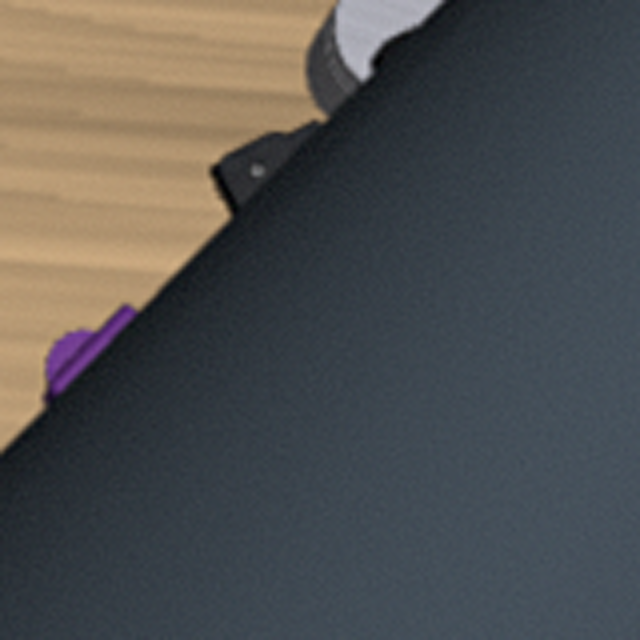

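Request:
{"method": "step_arm", "body": {"deltas": [[0.04,0,0,0,0,0,-1],[0.08,0,0,0,0,0,-1],[0.105,0,0,0,0,0,-1],[0.117,0.0005,-0.0005,0,0,0,-1],[0.117,0.0005,-0.0005,0,0,0,-1]]}}

```text
t: 4.15
tcp_pos: [542.4, -262.6, 72.4]
eef_rot: [[-0.001, 0.86, 0.51], [0.001, 0.51, -0.86], [-1.0, 0.0, -0.001]]
ft_force: [0.5, 0.4, 0.2]
opening: 86.8
```

Run:
```python
from go import *
show()
S=V("scene")
v,c=S,(130,120,290,240)
cv2.imwrite(f"pics/down_{v.n}.png",cv2.resize(v.im[c[1]:c[3],c[0]:c[2],::-1],None,fx=5,fy=5,interpolation=cv2.INTER_CUBIC))
```

```text
t 4.15 tcp [ 542.4 -262.6   72.4] J -59.3 tilt [-0.0006  0.0011] F [0.5 0.4 0.2] M [-0.08  0.1   0.04] op 86.8 q [ -2.8  33.3  34.  107.3 -24.9  47.  -15.1]
```

View pics/down_scene.png

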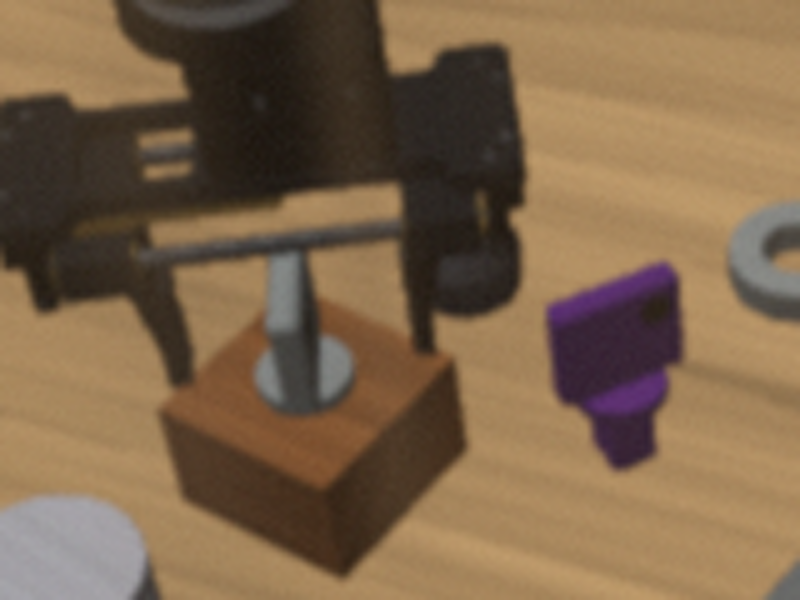

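The fingers straddle the key plate (plate at about (295,330) in the crop) with jaws across its thickness. I'll close on it.

Request:
{"method": "step_arm", "body": {"deltas": [[0,0,0,0,0,0,1],[0,0,0,0,0,0,1],[0,0,0,0,0,0,1],[0,0,0,0,0,0,1],[0,0,0,0,0,0,1],[0,0,0,0,0,0,1],[0,0,0,0,0,0,1]], "newtons": 40}}

```text
t: 5.08
tcp_pos: [542.8, -263.4, 73.2]
eef_rot: [[0.001, 0.86, 0.51], [0.0, 0.51, -0.86], [-1.0, 0.001, 0.0]]
ft_force: [-1.0, 0.1, 0.3]
opening: 24.8
```

Run:
```python
from go import *
show()
print(delta((542,-262.6,200),-59.4),delta((566,105.2,200),-23))
```

```text
t 5.075 tcp [ 542.8 -263.4   73.2] J -59.4 tilt [0.0008 0.0002] F [-1.   0.1  0.3] M [-0.08  0.16  0.01] op 24.8 q [ -2.8  33.2  34.1 107.2 -24.9  47.  -15.1]
[-0.1268, -0.0002, -0.001, 0.0008, 0.0002, -0.0008] [-0.1267, 0.2079, -0.3052, -0.6345, 0.0005, -0.0007]
```

Request:
{"method": "step_arm", "body": {"deltas": [[0,0,0,0,0,0,1],[0,0,0,0,0,0,1],[0,0,0,0,0,0,1],[0,0,0,0,0,0,1]]}}

```text
t: 5.58
tcp_pos: [543.0, -263.5, 73.2]
eef_rot: [[0.001, 0.86, 0.51], [-0.0, 0.51, -0.86], [-1.0, 0.001, 0.001]]
ft_force: [1.0, -1.0, -0.5]
opening: 13.5
```

Run:
```python
from go import *
show()
```

```text
t 5.575 tcp [ 543.  -263.5   73.2] J -59.4 tilt [ 0.0012 -0.0002] F [ 1.  -1.  -0.5] M [-0.31 -0.08 -0.03] op 13.5 q [ -2.8  33.2  34.1 107.2 -24.9  47.  -15.1]
```

Request:
{"method": "step_arm", "body": {"deltas": [[-0.02,0,0,0,0,0,1],[-0.05,0,0,0,0,0,1],[-0.09,0,0,0,0,0,1],[-0.127,0,0,0,0,0,1],[-0.127,0,0,0,0,0,1]]}}

```text
t: 6.2
tcp_pos: [543.9, -264.6, 203.8]
eef_rot: [[0.007, 0.861, 0.509], [-0.002, 0.509, -0.861], [-1.0, 0.005, 0.005]]
ft_force: [0.7, -0.3, -3.2]
opening: 13.8
```

Run:
```python
from go import *
show()
print(delta((566,105.2,200),-23))
S=V("scene")
v,c=S,(130,80,290,200)
cv2.imwrite(f"pics/lift_{v.n}.png",cv2.resize(v.im[c[1]:c[3],c[0]:c[2],::-1],None,fx=5,fy=5,interpolation=cv2.INTER_CUBIC))
```

```text
t 6.2 tcp [ 543.9 -264.6  203.8] J -59.4 tilt [ 0.007  -0.0019] F [ 0.7 -0.3 -3.2] M [-0.16  0.11  0.04] op 13.8 q [ -7.3  24.4  39.7 101.1 -17.8  60.4 -20.7]
[0.0033, 0.2074, -0.307, -0.6349, 0.0066, -0.0033]
```

View pics/lift_scene.png

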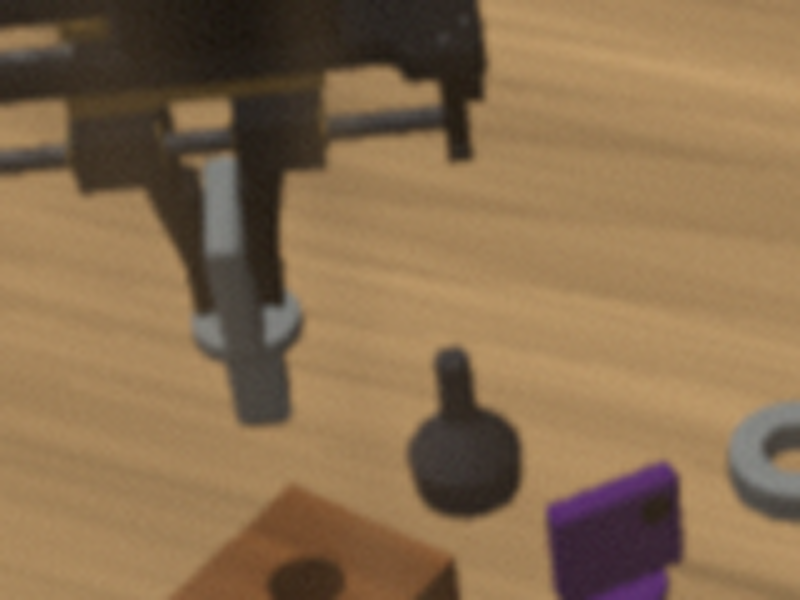

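Request:
{"method": "step_arm", "body": {"deltas": [[0,0.025,-0.037,-0.08,0.001,0,1],[0,0.052,-0.077,-0.16,0.002,-0.001,1],[0.001,0.079,-0.117,-0.25,0.003,-0.001,1],[0.001,0.106,-0.157,-0.33,0.004,-0.002,1],[0.002,0.133,-0.197,-0.42,0.005,-0.002,1],[0.002,0.16,-0.237,-0.5,0.006,-0.003,1],[0.003,0.185,-0.275,-0.57,0.006,-0.003,1],[0.003,0.207,-0.307,-0.635,0.006,-0.003,1],[0.003,0.207,-0.307,-0.635,0.006,-0.003,1],[0.003,0.207,-0.307,-0.635,0.006,-0.003,1]]}}

```text
t: 7.5
tcp_pos: [563.2, 105.1, 197.0]
eef_rot: [[-0.007, 0.391, 0.92], [-0.0, 0.92, -0.391], [-1.0, -0.003, -0.006]]
ft_force: [-0.0, -0.3, -2.8]
opening: 13.6
```

Run:
```python
from go import *
show()
print(delta((566,105.2,200),-23))
S=V("scene");T=V("top")
c=(280,90,440,210)
cv2.imwrite("pics/ov_scene.png",cv2.resize(S.im[:,:,::-1],None,fx=1.4,fy=1.4))
cv2.imwrite("pics/ov_top.png",T.im[:,:,::-1])
for v in(S,T): print([(round(r["score"],2),np.round(r["box"]).tolist()) for r in v.tr("key_grip")])
```

```text
t 7.5 tcp [563.2 105.1 197. ] J -23.0 tilt [-0.0067 -0.0003] F [-0.  -0.3 -2.8] M [-0.1   0.07  0.  ] op 13.6 q [-35.5  19.9  26.6 104.7 -10.4  58.1 -27.7]
[-0.003, 0.0012, 0.0025, -0.0003, -0.0061, 0.0029]
[(0.94, [239.0, 171.0, 268.0, 218.0]), (0.83, [366.0, 187.0, 402.0, 225.0])]
[(0.77, [300.0, 216.0, 327.0, 244.0]), (0.49, [164.0, 153.0, 185.0, 179.0])]
```

View pics/ov_scene.png

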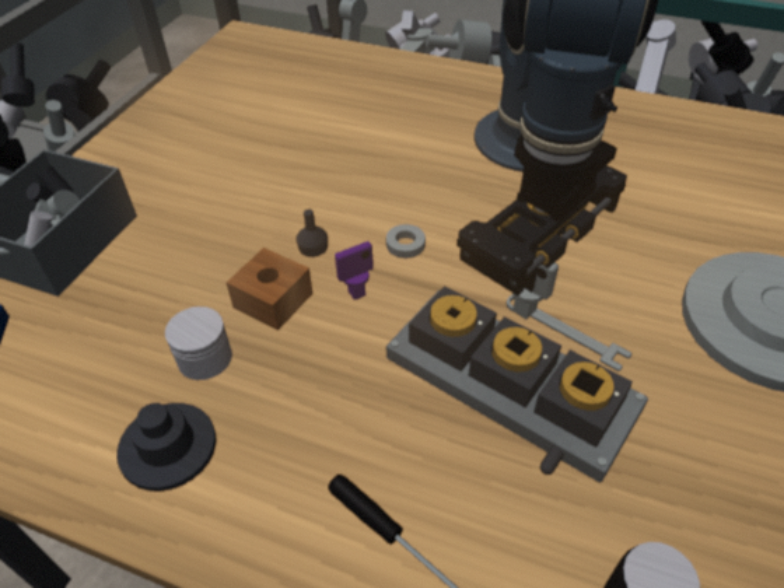

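View pics/ov_top.png

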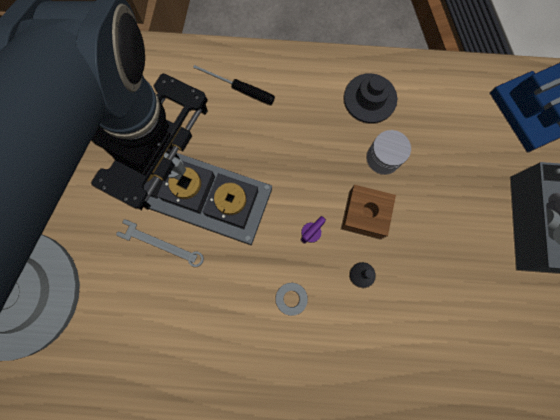

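```bash
python3 go.py 566 105.2 150 -23
```

```text
t 7.7 tcp [564.2 104.6 198.2] J -23.1 tilt [-0.0041  0.0011] F [-0.1 -0.5 -2.1] M [-0.13  0.06  0.04] op 13.7 q [-35.5  19.9  26.7 104.7 -10.5  58.1 -27.7]
[0.0482, 0.0013, 0.0016, -0.0022, -0.0042, 0.0006]
```

Request:
{"method": "step_arm", "body": {"deltas": [[0.025,0.001,0.001,0,-0.004,0,1],[0.048,0.001,0.001,-0.002,-0.004,0,1],[0.048,0.001,0.001,-0.002,-0.004,0,1],[0.048,0.001,0.001,-0.002,-0.004,0,1]]}}

```text
t: 8.2
tcp_pos: [566.0, 104.7, 151.1]
eef_rot: [[0.001, 0.392, 0.92], [-0.0, 0.92, -0.392], [-1.0, 0.0, 0.001]]
ft_force: [0.6, -0.7, -3.6]
opening: 14.1
```

Run:
```python
from go import *
show()
S=V("scene");T=V("top")
np.savez("im1.npz",S=S.im,T=T.im)
c=(330,190,430,265)
cv2.imwrite("pics/pre_scene.png",cv2.resize(S.im[c[1]:c[3],c[0]:c[2],::-1],None,fx=8,fy=8,interpolation=cv2.INTER_CUBIC))
c=(140,140,240,215)
cv2.imwrite("pics/pre_top.png",cv2.resize(T.im[c[1]:c[3],c[0]:c[2],::-1],None,fx=8,fy=8,interpolation=cv2.INTER_CUBIC))
show()
```

```text
t 8.2 tcp [566.  104.7 151.1] J -23.1 tilt [ 0.0009 -0.0003] F [ 0.6 -0.7 -3.6] M [-0.07  0.02  0.  ] op 14.1 q [-34.5  23.   25.7 107.3 -12.3  52.4 -26.1]
t 8.3 tcp [566.2 105.  151.4] J -23.0 tilt [0.0017 0.0001] F [ 0.2  0.1 -3. ] M [-0.12  0.11  0.05] op 13.9 q [-34.5  23.   25.7 107.3 -12.3  52.4 -26.1]
```

View pics/pre_scene.png

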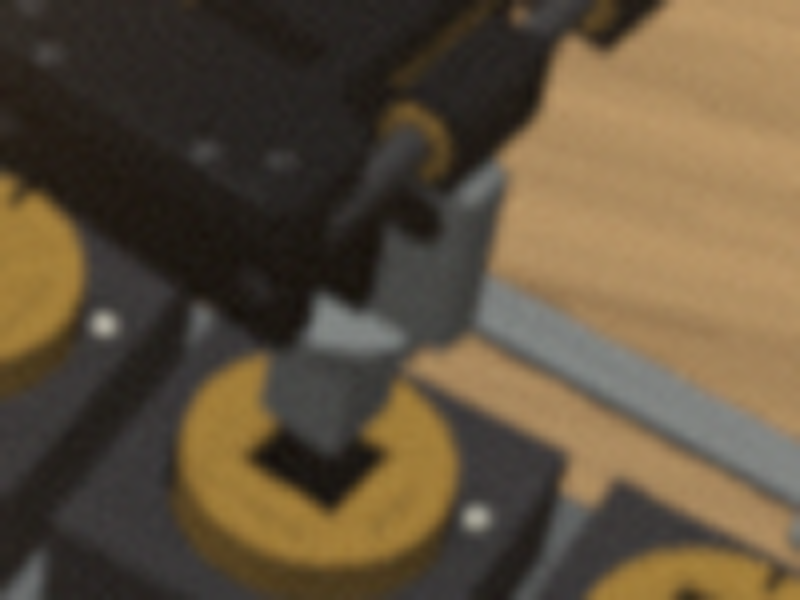

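View pics/pre_top.png

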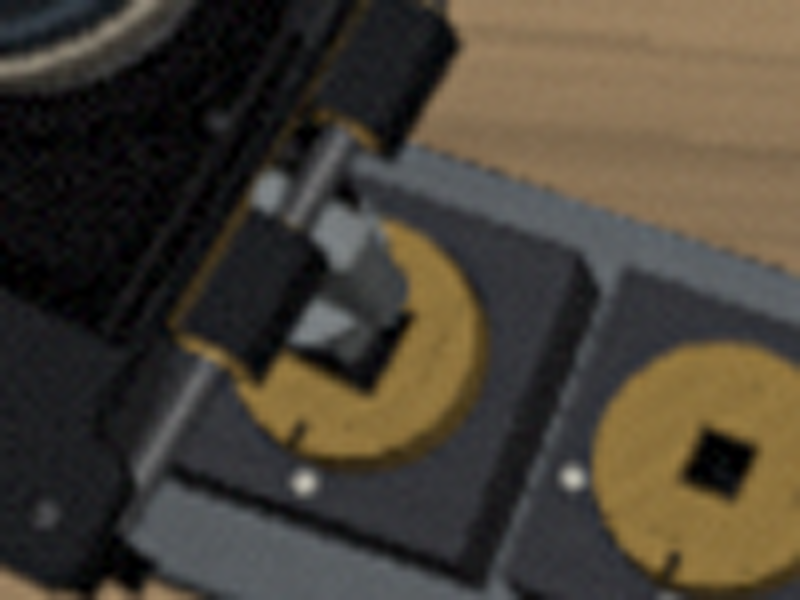

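```bash
cat > ovl.py <<'E'
from go import *
from sock import sq
def shank(p,yaw,off=0,gz=14.8,dz=0):
    R=np.array([np.cos(yaw),np.sin(yaw)]); x,y=p[:2]+R*off
    zf=p[2]+gz-73
    A=sq(x,y,zf,yaw,12);B=sq(x,y,zf+6,yaw,20);C=sq(x,y,zf+40,yaw,20)
    t=np.linspace(0,2*np.pi,40);D=np.c_[x+20*np.cos(t),y+20*np.sin(t),0*t+zf+40]
    return [A,B,C,D,D+[0,0,8]]
def draw(v,c,f,curves,fn,col):
    big=cv2.resize(v.im[c[1]:c[3],c[0]:c[2],::-1],None,fx=f,fy=f,interpolation=cv2.INTER_CUBIC)
    for cv,cl in zip(curves,col):
        q=(v.proj(cv)-[c[0],c[1]]+.5)*f
        cv2.polylines(big,[np.round(q*8).astype(np.int32)],True,cl,1,cv2.LINE_AA,shift=3)
    cv2.imwrite(fn,big)
E
python3 - <<'E'
from ovl import *
S=V("scene");T=V("top")
p=np.array([566.1,104.9,151.2])
cu=shank(p,np.radians(67))+[sq(566,105.2,82,np.radians(67),23)]
col=[(0,0,255)]*2+[(255,0,0)]+[(0,255,255)]*2+[(0,255,0)]
draw(S,(350,210,400,260),12,cu,"pics/o1s.png",col)
draw(T,(160,160,210,210),12,cu,"pics/o1t.png",col)
show()
E
```

```text
t 8.4 tcp [565.9 105.2 151.1] J -23.0 tilt [0.0012 0.0001] F [-0.1  0.9 -2.8] M [-0.12  0.06 -0.04] op 13.8 q [-34.5  23.   25.7 107.3 -12.3  52.4 -26.1]
```

View pics/o1s.png

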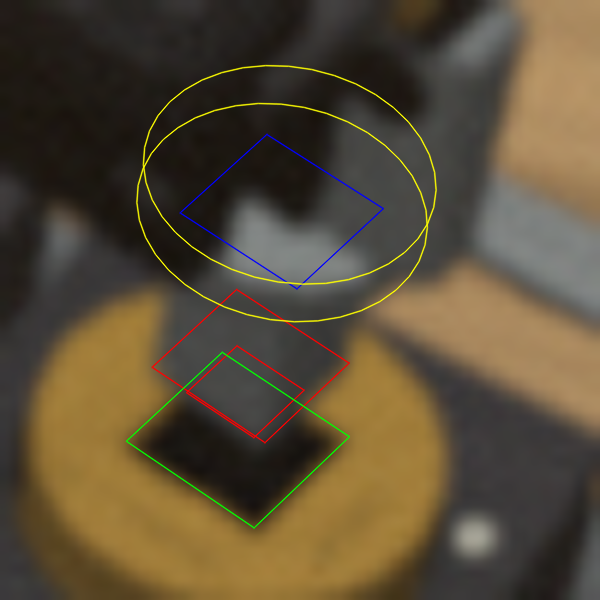

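View pics/o1t.png

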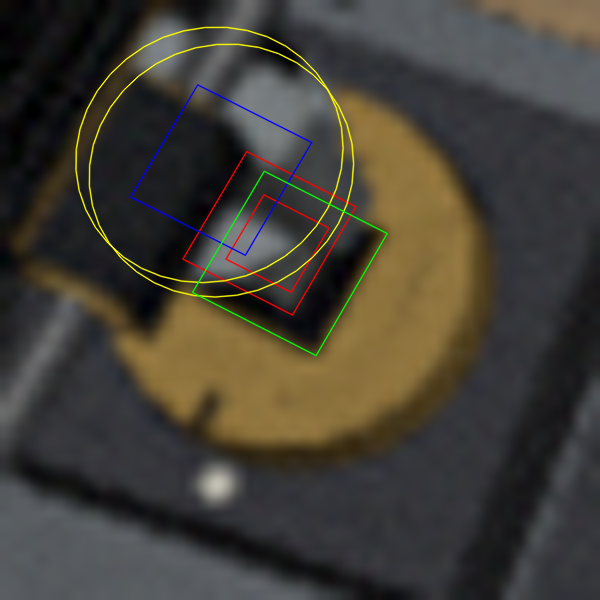

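Run:
```python
from ovl import *
S=V("scene");T=V("top")
p=np.array([566,105.,151.2])
def plate(p,yaw):
    u=np.array([np.cos(yaw),np.sin(yaw)]);w=np.array([-u[1],u[0]])
    q=[np.r_[p[:2]+a*28*u+b*7*w,0] for a,b in((1,1),(1,-1),(-1,-1),(-1,1))]
    return [np.array(q)+[0,0,p[2]+14.8+e] for e in(-25,25)]
cu=plate(p,np.radians(67))+shank(p,np.radians(67))[:2]+shank(p,np.radians(67))[3:4]
col=[(0,0,255)]*2+[(255,0,0)]*2+[(0,255,255)]*2
draw(S,(350,190,410,240),12,cu,"pics/o2s.png",col)
draw(T,(150,150,210,200),12,cu,"pics/o2t.png",col)
```

```text
(no output)
```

View pics/o2s.png

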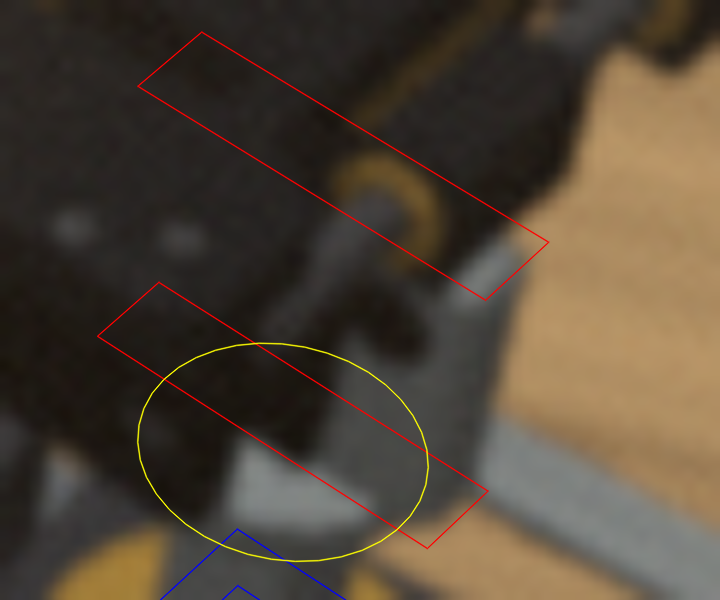

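View pics/o2t.png

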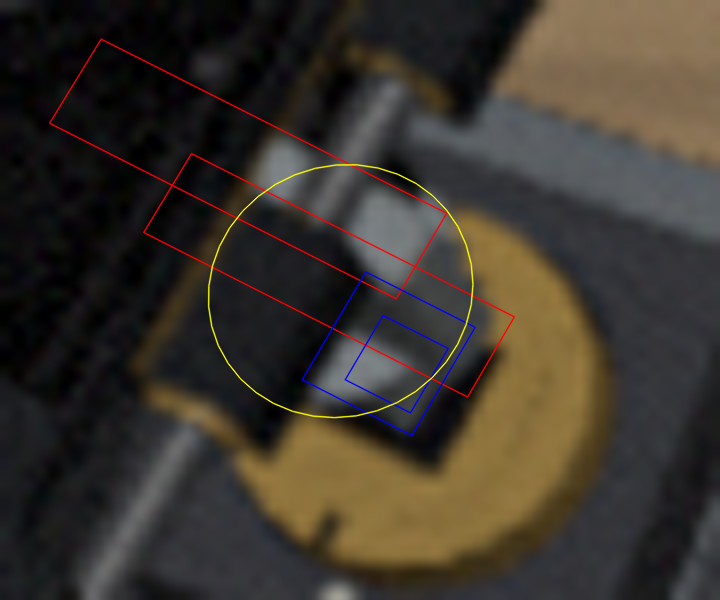

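Request:
{"method": "step_arm", "body": {"deltas": [[0.008,0,0,0,0,0,1],[0.012,0,0,0,0,0,1],[0.016,0,0,0,0,0,1],[0.019,0,0,0,0,0,1],[0.022,0,0,0,0,0,1],[0.022,0,0,0,0,0,1]]}}

```text
t: 9.25
tcp_pos: [565.5, 105.2, 128.6]
eef_rot: [[0.0, 0.391, 0.92], [-0.0, 0.92, -0.391], [-1.0, -0.0, 0.0]]
ft_force: [-0.3, 0.1, -3.0]
opening: 13.8
```

Run:
```python
from ovl import *
show()
S=V("scene");T=V("top")
draw(S,(340,195,410,255),10,[],"pics/o3s.png",[])
draw(T,(150,150,210,210),10,[],"pics/o3t.png",[])
a=cv2.imread("pics/o3s.png");b=cv2.imread("pics/o3t.png")
cv2.imwrite("pics/o3.png",cv2.resize(np.hstack([a,b]),None,fx=.6,fy=.6))
```

```text
t 9.25 tcp [565.5 105.2 128.6] J -23.0 tilt [ 0.0001 -0.0002] F [-0.3  0.1 -3. ] M [-0.05  0.04  0.  ] op 13.8 q [-33.9  24.6  25.  108.4 -13.3  49.8 -25.2]
```

View pics/o3.png

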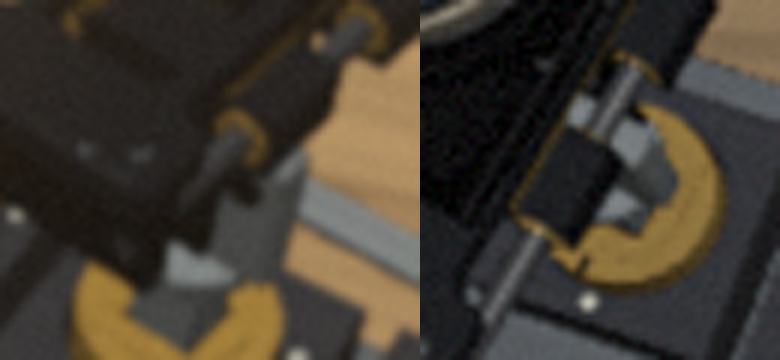

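The shank tip is in the socket with no reaction force (F stays at the key's weight). I'll carry on down.

Request:
{"method": "step_arm", "body": {"deltas": [[0.006,0,0,0,0,0,1],[0.012,0,0,0,0,0,1],[0.017,0,0,0,0,0,1],[0.021,0,0,0,0,0,1],[0.024,0,0,0,0,0,1],[0.026,0,0,0,0,0,1],[0.026,0,0,0,0,0,1]]}}

```text
t: 10.22
tcp_pos: [565.7, 105.2, 102.8]
eef_rot: [[0.001, 0.391, 0.92], [-0.0, 0.92, -0.391], [-1.0, 0.0, 0.001]]
ft_force: [0.5, -0.1, -2.8]
opening: 13.6
```

Run:
```python
from ovl import *
show()
```

```text
t 10.225 tcp [565.7 105.2 102.8] J -23.0 tilt [ 0.0006 -0.0001] F [ 0.5 -0.1 -2.8] M [-0.06  0.05  0.02] op 13.6 q [-33.2  26.5  24.2 109.5 -14.5  46.9 -24.2]
```

Request:
{"method": "step_arm", "body": {"deltas": [[0.001,0,0,0,0,0,1],[0.002,0,0,0,0,0,1],[0.003,0,0,0,0,0,1],[0.003,0,0,0,0,0,1]]}}

```text
t: 10.72
tcp_pos: [565.7, 105.2, 100.2]
eef_rot: [[0.001, 0.391, 0.92], [0.0, 0.92, -0.391], [-1.0, 0.0, 0.0]]
ft_force: [-1.2, 0.4, 0.2]
opening: 13.7
```

Run:
```python
from ovl import *
show()
```

```text
t 10.725 tcp [565.7 105.2 100.2] J -23.0 tilt [0.0006 0.0002] F [-1.2  0.4  0.2] M [-0.05  0.33  0.08] op 13.7 q [-33.1  26.7  24.1 109.6 -14.7  46.6 -24.1]
```

Request:
{"method": "step_arm", "body": {"deltas": [[0.001,0,0,0,0,0,1],[0.001,0,0,0,0,0,1]]}}

```text
t: 10.98
tcp_pos: [565.8, 105.2, 100.1]
eef_rot: [[0.001, 0.391, 0.92], [0.001, 0.92, -0.391], [-1.0, 0.001, 0.0]]
ft_force: [-3.6, -0.3, 5.9]
opening: 13.9
```

Run:
```python
from ovl import *
show()
S=V("scene");T=V("top")
draw(S,(340,195,410,255),10,[],"pics/o4s.png",[])
draw(T,(150,150,210,210),10,[],"pics/o4t.png",[])
a=cv2.imread("pics/o4s.png");b=cv2.imread("pics/o4t.png")
cv2.imwrite("pics/o4.png",cv2.resize(np.hstack([a,b]),None,fx=.6,fy=.6))
```

```text
t 10.975 tcp [565.8 105.2 100.1] J -23.0 tilt [0.0006 0.0008] F [-3.6 -0.3  5.9] M [-0.15  0.79  0.01] op 13.9 q [-33.   26.7  24.1 109.6 -14.7  46.6 -24.1]
```

View pics/o4.png

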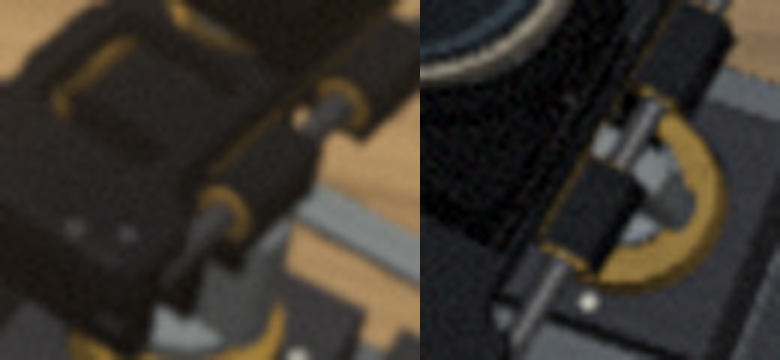

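Request:
{"method": "step_arm", "body": {"deltas": [[0,0,0,0.1,0,0,1],[0,0,0,0.2,0,0,1],[0,0,0,0.3,0,0,1],[0,0,0,0.4,0,0,1],[0,0,0,0.5,0,0,1],[0,0,0,0.6,0,0,1]]}}

```text
t: 11.82
tcp_pos: [565.5, 105.3, 100.2]
eef_rot: [[0.0, 0.844, 0.537], [0.001, 0.537, -0.844], [-1.0, 0.001, -0.001]]
ft_force: [-0.4, -0.8, 0.0]
opening: 14.0
```

Run:
```python
from ovl import *
show(); print(delta((565.7,105.2,100),-92))
```

```text
t 11.825 tcp [565.5 105.3 100.2] J -57.5 tilt [0.0001 0.0008] F [-0.4 -0.8  0. ] M [-0.11  0.52  0.06] op 14.0 q [-39.5  28.3  33.  110.  -20.5  47.6 -53.1]
[0.0002, 0.0001, 0.0002, 0.6013, -0.0007, -0.0003]
```

Request:
{"method": "step_arm", "body": {"deltas": [[0,0,0,0.1,0,0,1],[0,0,0,0.2,0,0,1],[0,0,0,0.3,0,0,1],[0,0,0,0.4,0,0,1],[0,0,0,0.48,0,0,1],[0,0,0,0.54,0,0,1],[0,0,0,0.58,0,0,1],[0,0,0,0.6,0,0,1]]}}

```text
t: 12.82
tcp_pos: [565.5, 105.1, 100.2]
eef_rot: [[0.0, 0.999, -0.034], [0.0, -0.034, -0.999], [-1.0, 0.0, -0.0]]
ft_force: [-0.6, -0.1, -0.1]
opening: 13.3
```

Run:
```python
from ovl import *
show(); print(delta((565.7,105.2,100),-95))
S=V("scene");T=V("top")
draw(S,(330,185,410,255),10,[],"pics/o5s.png",[])
draw(T,(150,145,220,215),10,[],"pics/o5t.png",[])
a=cv2.imread("pics/o5s.png");b=cv2.imread("pics/o5t.png")
cv2.imwrite("pics/o5.png",cv2.resize(np.hstack([a,b]),None,fx=.53,fy=.53))
```

```text
t 12.825 tcp [565.5 105.1 100.2] J -92.0 tilt [0.0001 0.0005] F [-0.6 -0.1 -0.1] M [-0.28  0.37  0.07] op 13.3 q [-45.7  30.6  42.1 110.3 -26.9  49.2 -81.5]
[0.0002, 0.0002, -0.0001, 0.053, -0.0005, -0.0001]
```

View pics/o5.png

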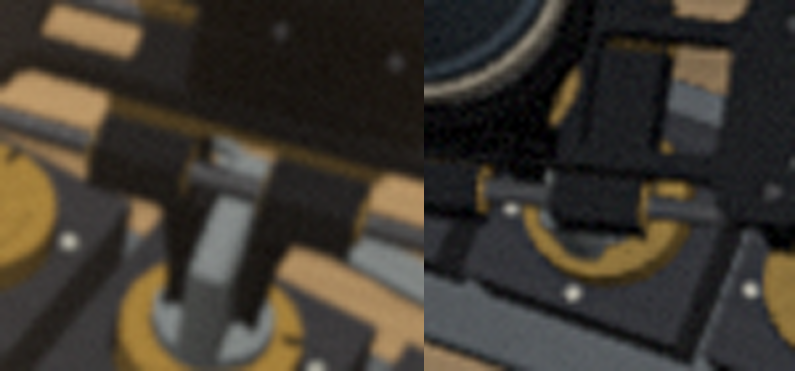

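Request:
{"method": "step_arm", "body": {"deltas": [[0,0,0,0.03,0,0,1],[0,0,0,0.06,0,0,1],[0,0,0,0.06,0,0,1]]}}

```text
t: 13.3
tcp_pos: [565.5, 105.1, 100.2]
eef_rot: [[-0.0, 0.996, -0.093], [0.0, -0.093, -0.996], [-1.0, -0.0, -0.0]]
ft_force: [-1.5, -1.5, -0.7]
opening: 13.7
```

```bash
python3 -c "
from ovl import *
show()"
```

```text
t 13.3 tcp [565.5 105.1 100.2] J -95.3 tilt [-0.0001  0.    ] F [-1.5 -1.5 -0.7] M [-0.27  0.38  0.35] op 13.7 q [-46.4  30.9  43.1 110.4 -27.5  49.4 -84.3]
```

Request:
{"method": "step_arm", "body": {"deltas": [[0,0,0,0.03,0,0,1],[0,0,0,0.03,0,0,1]]}}

```text
t: 13.55
tcp_pos: [565.5, 105.1, 100.2]
eef_rot: [[-0.0, 0.993, -0.121], [-0.0, -0.121, -0.993], [-1.0, -0.0, 0.001]]
ft_force: [-1.8, -1.1, -0.5]
opening: 13.5
```

```bash
python3 -c "
from ovl import *
show()"
```

```text
t 13.55 tcp [565.5 105.1 100.2] J -97.0 tilt [-0.0001 -0.0005] F [-1.8 -1.1 -0.5] M [-0.32  0.46  0.81] op 13.5 q [-46.7  31.1  43.5 110.4 -27.8  49.5 -85.6]
```

Request:
{"method": "step_arm", "body": {"deltas": [[0,0,0,-0.03,0,0,1],[0,0,0,-0.04,0,0,1],[0,0,0,-0.04,0,0,0],[0,0,0,-0.04,0,0,0],[0,0,0,-0.04,0,0,0],[0,0,0,-0.04,0,0,0],[0,0,0,-0.04,0,0,0],[0,0,0,-0.04,0,0,0]]}}

```text
t: 14.55
tcp_pos: [565.5, 105.1, 100.2]
eef_rot: [[-0.0, 0.997, -0.082], [-0.0, -0.082, -0.997], [-1.0, -0.0, 0.001]]
ft_force: [-0.6, 0.4, -0.2]
opening: 43.1
```

```bash
python3 -c "
from ovl import *
show()
S=V('scene');draw(S,(330,185,410,255),10,[],'pics/o6.png',[])"
```

```text
t 14.55 tcp [565.5 105.1 100.2] J -94.7 tilt [-0.0001 -0.0005] F [-0.6  0.4 -0.2] M [0.   0.13 0.04] op 43.1 q [-46.3  30.9  42.9 110.3 -27.4  49.4 -83.8]
```

View pics/o6.png

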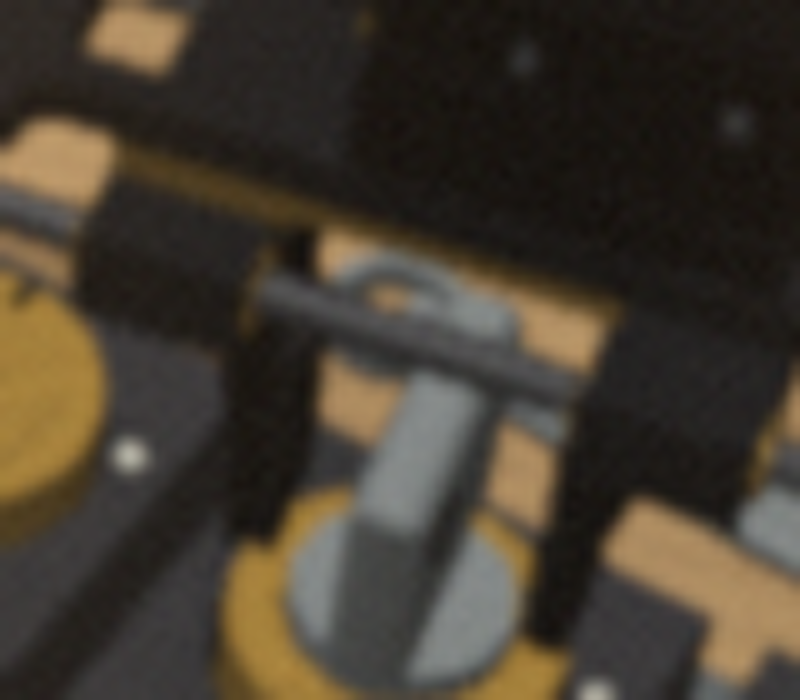

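Fingers are clear on both sides of the plate, collar flat on the brass. Retreating straight up, then sideways out of the top view.

Request:
{"method": "step_arm", "body": {"deltas": [[-0.03,0,0,0,0,0,0],[-0.07,0,0,0,0,0,0],[-0.12,0,0,0,0,0,0],[-0.16,0,0,0,0,0,0],[-0.16,-0.02,-0.06,0,0,0,0],[-0.16,-0.04,-0.12,0,0,0,0],[-0.16,-0.06,-0.18,0,0,0,0],[-0.16,-0.08,-0.24,0,0,0,0],[-0.16,-0.08,-0.3,0,0,0,0],[-0.16,-0.08,-0.3,0,0,0,0]]}}

```text
t: 15.85
tcp_pos: [507.5, 417.7, 258.3]
eef_rot: [[-0.001, 0.997, -0.071], [-0.0, -0.071, -0.997], [-1.0, -0.001, 0.0]]
ft_force: [0.4, -0.8, 0.6]
opening: 43.3
```

Run:
```python
from ovl import *
show()
S=V("scene");T=V("top")
draw(S,(300,170,450,300),5,[],"pics/o7s.png",[])
draw(T,(115,130,255,230),5,[],"pics/o7t.png",[])
np.savez("fin.npz",S=S.im,T=T.im)
for v in(S,T): 
  for r in v.tr("key_grip"): print(v.n,round(r["score"],2),np.round(r["box"]).tolist())
def pick(t,p):
    return min(t,key=lambda r:np.hypot((r["box"][0]+r["box"][2])/2-p[0],(r["box"][1]+r["box"][3])/2-p[1]))["pixels"]
u=np.array([[566,105,115.]]);print(S.proj(u),T.proj(u))
ms,mt=pick(S.tr("key_grip"),S.proj(u)[0]),pick(T.tr("key_grip"),T.proj(u)[0])
def cost(p):
    c=0
    for v,m in((S,ms),(T,mt)):
        r=render(v,keypts(*p[:3],p[3])); c+=1-np.minimum(r,m).sum()/np.maximum(r,m).sum()
    return c
for y in(-.1,.1):
    q=np.array([566,105,115,y]);r=minimize(cost,q,method="Nelder-Mead",options=dict(initial_simplex=np.array([q]+[q+d for d in np.diag([5,5,5,.2])]),maxiter=300));print(r.fun,r.x[:3].round(1),np.degrees(r.x[3]))
```

```text
t 15.85 tcp [507.5 417.7 258.3] J -94.1 tilt [-0.0013 -0.0003] F [ 0.4 -0.8  0.6] M [-0.07  0.18  0.03] op 43.3 q [ -73.6   28.6   45.3   89.9  -21.2   70.5 -118.7]
scene 0.93 [359.0, 215.0, 382.0, 252.0]
scene 0.89 [240.0, 173.0, 268.0, 215.0]
scene 0.29 [352.0, 236.0, 386.0, 264.0]
top 0.8 [297.0, 217.0, 326.0, 241.0]
top 0.63 [170.0, 159.0, 194.0, 193.0]
top 0.33 [367.0, 129.0, 413.0, 176.0]
[[371.61688817 233.90789588]] [[180.01292182 176.49652328]]
0.3013725659879263 [564.7 105.3 115.2] -1.2869173069149593
0.3015300245738236 [564.6 105.6 114.3] -1.1283428891916496
```

View pics/o7s.png

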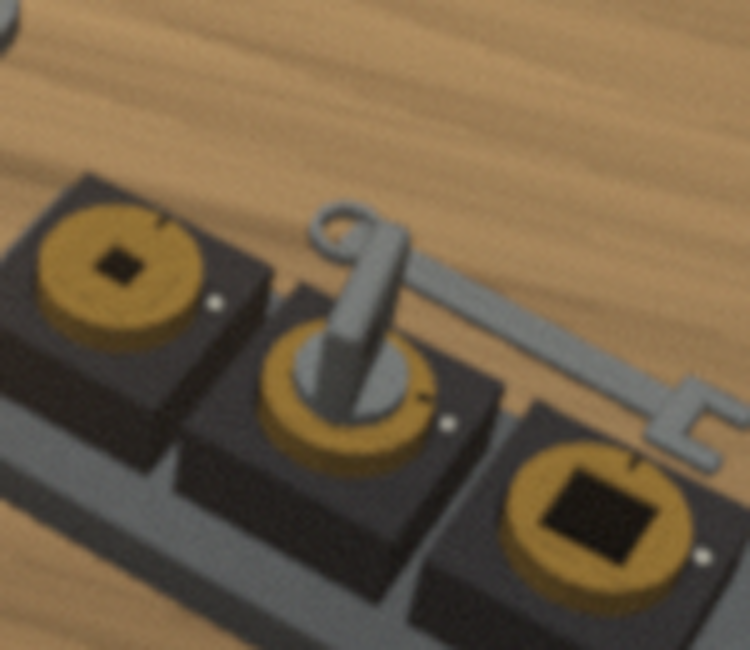

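View pics/o7t.png

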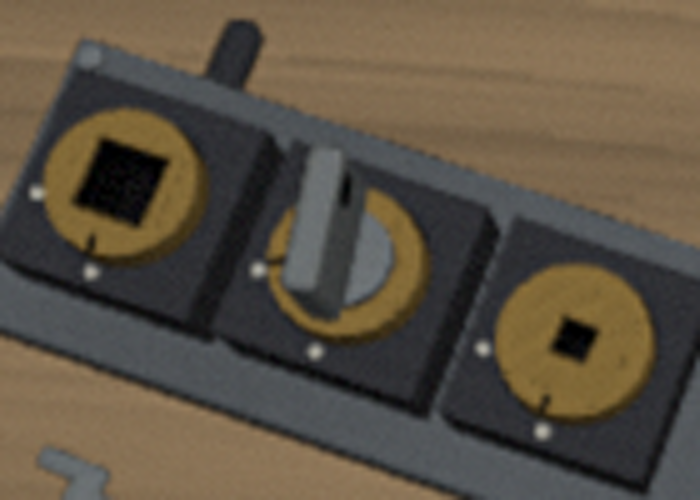

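Run:
```python
from ovl import *
S=V("scene");T=V("top")
c=np.array([565.9,105.2])
for v,m,d in((S,(385,249.6),(447/5+300,423/5+170)),(T,(170,182.4),(258/5+115,270/5+130))):
    a=v.atz(m,82)[:2]-c; b=v.atz(d,70)[:2]-c
    print(v.n,a,np.degrees(np.arctan2(a[1],a[0])),np.degrees(np.arctan2(b[1],b[0])))
t0=cv2.imread("pics/top0.png")[:,:,::-1]; m0=(118+350/800*135,145+292/456*77); a=T.atz(m0,82)[:2]-c;print("start",np.degrees(np.arctan2(a[1],a[0])))
for n in("piston","ball_joint","wrench"): print(n,[(round(r["score"],2),np.round(r["box"]).tolist()) for r in T.tr(n)][:1])
```

```text
scene [-1.74262119 27.37038942] 93.64299731623706 95.260173193782
top [-3.90808493 26.09143237] 98.51867417784418 97.16909680953482
start 160.4788970851533
piston [(0.9, [368.0, 132.0, 411.0, 178.0])]
ball_joint [(0.88, [350.0, 263.0, 374.0, 286.0])]
wrench [(0.62, [125.0, 152.0, 153.0, 185.0])]
```

```bash
python3 -c "
from h import *
print(job.close_job())"
```

```text
the job is handed in; nothing more can be done
None
```

I put the key into the middle-sized lock (23 mm socket), pushed it fully home and turned it clockwise to its stop. I then let go, moved the arm clear and handed the job in at about 16 s; no verdict is reported.

**Seating:** The shank went in freely, and the collar met the top face with the tool at 100.2 mm, the height I had predicted. Afterwards the image fit put the key's grip at (565, 105, 115) mm, against a socket centre of (566, 105) mm and an expected height of 115 mm.

**Turn:** The torque rose to 0.8 N m at the stop. The cylinder mark moved from about 160° to 94–98° (scene and top cameras), which is the stop dot. That is about 64° from its slightly turned start.

**Rest of the scene:** The marks on the other two locks look where they started. The piston and ball joint are where they were to within about 3 pixels. The final wrench detection in the top view was false (it picked up the large lock). The scene picture shows the wrench lying where it was.

**Checks that disagreed or were loose:** The plate's two ends each appeared about 1.7 pixels short of the model, in opposite directions, so I took the key as centred. The final key fit overlapped only about 85% per view. I judged the key's tilt only by eye; it looks upright.

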